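# Set and lock the mitre saw at 30 degrees

### The job

Set the mitre saw for a 30 degree cut: with a fingertip push its control arm round to the left (left as you stand in front of the saw, facing its fence) until the pointer stands on the 30 degree mark, then press the lock lever on the arm all the way down so that the table is clamped at that angle. Only push and press: do not take the arm or the lever between the fingers. Leave the other things on the bench where they lie.

Things in the scene. Friction and masses are not known exactly. Their poses are not given: they have to be found in the camera images.
- saw: fixed base of a compact green mitre saw, its front turned partly to the robot. Origin on the bench under the table's turning axis; x from the front (operator's side, where the arm sticks out) to the back, y to the operator's left, z up. Wings: top 70 mm high, x -50 to +90 mm, out to y = +/-231 mm, wire bows to +/-304 mm. Fence: x +25 to +37 mm, top 126 mm high.
- scale30 (a point): outer end of the 30 degree mark on the left: on the fixed scale, 173 mm from the turning axis, 59 mm high. The pale scale runs round the front rim of the quadrant, a plate of 175 mm radius with its top 58 mm high; thin marks each 5 degrees to 50 either side, longer and thicker ones at 0, 15, 30 and 45. 0 is straight in front (-x of the base), left is towards +y.
- mitre (a joint): angle of the round table, which carries the control arm and the raised head (one stiff unit of about 5 kg; stays where it is left, friction 0.8 N m). 0 = arm straight in front, along the base's -x; positive = arm swung to the operator's left, clockwise seen from above; +0.524 is the 30 degree mark on the left. Limits +/-0.84; it starts between -0.52 and +0.17.
- grip (a point): top centre of the control arm's outer end: a green bar 44 mm wide with flat upright sides, 20 to 42 mm above the bench, sticking out from under the quadrant from 175 to 253 mm from the turning axis. This point is 222 mm from the axis, 42 mm high. Axes turn with the arm: x along the arm to the turning axis, y to its left side, z up.
- pointer (a point): tip of the small steel pointer on the rim of the turning table, above the scale; 153 mm from the turning axis on the arm's centre line, 60 mm above the bench.
- pivot (a point): turning axis at the top of the round grey table (254 mm across), 70 mm above the bench. The raised saw head turns with the table: it overhangs it from 170 mm height up to 490 mm, nowhere more than 75 mm in front of the axis. A work clamp stands on the left wing, 220 mm high.
- lock (a joint): cam lock lever above the arm's centre line, pointing outward, hinged 50 mm high, 196 mm from the turning axis. 0 = up and released (30 degrees above level), 0.54 = fully down and locked (level). Stays where it is left. It goes down under about 2 N at the paddle, then about 6 N over the last half as its cam bites on the quadrant's rim; once down it clamps the table.
- paddle (a point): centre of the top face of the black ribbed paddle at the lever's end, 34 x 34 mm, 9 mm thick. Released, this point is 88 mm above the bench and 250 mm from the turning axis; locked, 55 mm above the bench and 262 mm from the axis. x points along the lever to its hinge, z out of the paddle's top face.
- offcut: wood offcut, 45 x 90 x 28 mm, lying on the right table wing of the saw; leave it. Origin under its centre.
- pencil: flat red carpenter's pencil, 170 mm long, 8 mm high, lying on the bench in front of the arm's end; leave it. Origin under its centre, y along it.
- tape: grey tape measure, 68 x 38 mm, 62 mm high, on the bench to the left of the arm; leave it. Origin under its centre.
- square: flat aluminium triangular square with 130 mm legs, 18 mm high at its flange, on the bench in front of and left of the arm; leave it. Origin on the bench near its middle.
- glue: white glue bottle, 60 mm across, 170 mm high; leave it. Origin under its centre.
- drill: cordless drill standing on its battery, 200 mm high, 240 mm long with its bit; leave it. Origin under its battery.
- screwbox: grey open box with four compartments, 100 x 100 x 45 mm, on the left part of the bench; leave it. Origin under its centre.

How it is judged:
On the way, in this order (a step that is already met when the one before it is completed fails the run):
1. the arm stands at the 30 degree mark on the left, the lock lever still up (value of joint mitre between 0.489 and 0.559 rad and velocity of joint mitre between -0.03 and 0.03 rad/s and value of joint lock below 0.15 rad), for 0.2 s.
2. the lock lever is pressed all the way down (value of joint lock above 0.47 rad), for 0.2 s.
At the end, for the whole second after the job is handed in: The saw's arm and pointer rest within 2 degrees of the 30 degree mark on the left and the lock lever is fully down (at least 0.47 of 0.54 rad); nothing else on the bench has shifted by 20 mm (value of joint mitre between 0.489 and 0.559 rad and value of joint lock above 0.47 rad and velocity of joint mitre between -0.03 and 0.03 rad/s and distance of each of offcut, pencil, tape, square, glue, drill, screwbox from where it was at the start of the episode below 0.02 m); the robot touches nothing.
It fails at once if the arm is taken between the fingers (x of the grasp point in the frame of grip between -0.035 and 0.047 m and y of the grasp point in the frame of grip between -0.02 and 0.02 m and z of the grasp point in the frame of grip below 0.004 m).
It fails at once if the lock lever is taken between the fingers (x of the grasp point in the frame of paddle between -0.022 and 0.06 m and y of the grasp point in the frame of paddle between -0.016 and 0.016 m and z of the grasp point in the frame of paddle between -0.03 and 0.003 m).
It fails at once if something else on the bench is shifted or lifted (distance of any of offcut, pencil, tape, square, glue, drill, screwbox from where it was at the start of the episode above 0.02 m).
It fails at once if the saw is pushed with anything but the fingers (contact force between the arm and saw above 5 N).
It also fails if it takes over 54 s, if anything falls off the work surface, if the arm or the gripper's body presses on something with over 40 N, if the wrist force passes 120 N, or if a joint passes its speed limit or range.

### The arm

A 6-joint arm with a two-finger parallel gripper is mounted at the origin on the work surface. World frame = base frame: x ahead of the robot, y to its left, z up, the work surface at z = 0. Lengths are in m, angles in rad, forces in N, time in s.
With the tool pointing down it reaches from about 0.375 to 0.9 m from the base axis. Payload 3.1 kg.
Tool frame: the origin (TCP) lies midway between the tips of the shut fingers; the grasp point (between the pads) lies manip.hold_point_z behind it (manip.hold_point_z is the distance from the TCP to the grasp point, in m); z points along the fingers, y is the direction in which the jaws open and shut (so a half turn about z gives the same grasp; the last joint's range is limited). The gripper opens to 85 mm and grips with 20 to 120 N. Pads are 22 mm wide; open, the fingers measure 114 mm over their backs; the gripper's body (76 mm by 85 mm) begins 54 mm behind the grasp point. The pads swing forward as they close: fully open they stand 13 mm farther back than shut.
Start: joints at [1.131, 0.527, 1.433, -0, 1.181, -0.178], TCP at [0.162, 0.604, 0.231] pointing down, gripper open.
Joint ranges: [-3.08, 3.08], [-0.75, 2.2], [0.22, 2.44], [-1.43, 4.57], [0, 2.65], [-2.85, 2.85]. Speed limits (rad/s): [2.79, 2.79, 3.14, 3.14, 3.14, 3.14].

### API

Orientations are given as a unit quaternion [x, y, z, w].
In Python, from station import manip, snapshot, workorder, models gives the robot as it stands.
- The arm moves only by the tool jog_arm, never from a script. Its argument "commands" is a list of rows, each a list of 5 numbers: the opening in per cent of the stroke, from 0 (shut) to 100 (fully open), then the shift along the world's x, y, z in cm, then the turn about the world's z in rad. A call has 1 to 8 rows; each row shifts and turns the pose as measured when the row begins; what a row does not reach is not made up. A row lasts 1/12 s, in which the tool goes at most 41.7 mm and 7.16 degrees, less where a joint would pass 70% of its speed; a pose out of reach is approached as far as the arm can. A call with a gripper value outside its range is refused whole. The fingers move at their own pace and stop on an object; "squeeze" is the grip in N (left out, the last holds). Time passes only in rows, so rows that do not move let the fingers close. It gives the time, the measured TCP pose, the force and the opening at its end, in the units of the state.
- manip.sense(): the state, without advancing time (a new reading comes with each control period).
- snapshot(name): name is "scene" or "top" or "wrist"; returns a dict with "image" (400x640x3 uint8, red, green, blue), "intrinsics" (3x3 intrinsics, pixels), "extrinsics" (4x4, takes a point from camera to world coordinates); the wrist camera has in their place "hand_eye" (4x4, takes a point from camera to tool coordinates, whose origin is the TCP and whose axes are the flange's). Camera axes: x right, y down, z forward; pixel columns grow to the right and rows downward; lengths in m; the calibration is good to about 2 mm. A picture is of the moment at which its call begins: read the wrist's pose just before it. There is no depth.
- workorder.sign_off(): hands the job in, once; it reports no verdict.
Trained networks look in a picture, given as the dict that the camera call returned (one of the last four; its "shot" number tells which), for a name from the list of things; names that differ only in an ending like _2 or _b are one class to them, and where a whole thing is asked for, a point or a joint stands for the part that bears it (a point fixed in the world has none). Each returns a list of dicts, best first, with "score" (0 to 1); they miss things now and then, are a little off and sometimes report something else, mostly with a low value. They report only what shows in the picture. A call takes as long as a camera call.
- models.find_in(picture, name): "centre" ([x, y, z] in m, in world coordinates, good to about 4 mm: the middle of the surface that is visible of it).
- models.pinpoint(picture, name): "centre" ([x, y, z] in m, in world coordinates, good to about 4 mm: a listed point, or the origin of a listed thing).
The state is a dict: "t": time; "q": joint angles; "qd": joint speeds; "tau": joint torques, N m; "tcp_pos": TCP position; "tool_rot": TCP orientation; "force": force on the tool from outside, world axes, zero at the start; "ft_torque": the same for the moment, N m; "finger_gap": opening from 0.0 (shut) to 1.0 (fully open).
Only numpy, scipy, OpenCV 4.12 (cv2) and the standard library are available. Lean on these libraries where they do the work, as an engineer would, in place of code of your own. Each camera call takes 0.05 s, during which the arm holds its last target. There are 200 camera calls.

## Working session

There is one attempt and no reset: what is moved stays moved. The work goes in short steps, Python scripts to look and compute and a tool call to move; the robot and the scene stay as the last step left them, time stands still between calls to the robot, and variables do not carry over. Pictures are saved under pics/ and viewed, about 8 in all and at most 12, crops included, and the job is handed in when it is done.

Besides the shell and the picture viewer there is one more tool, called after ">>>" as name(argument=value, ...), one argument or row to a line, values as JSON. jog_arm: Moves the arm, as the interface text tells. Its arguments: {"type":"object","properties":{"commands":{"type":"array","items":{"type":"array","items":{"type":"number"}}},"squeeze":{"type":"number"}},"required":["commands"]}

```bash
mkdir -p pics
cat > h.py <<'E'
from station import manip, snapshot, workorder, models
import cv2, numpy as np
def look(cam,names,save=None):
    p=snapshot(cam)
    if save: cv2.imwrite('pics/'+save,p['image'][:,:,::-1])
    out={}
    for n in names:
        try: r=models.pinpoint(p,n)
        except Exception as e: print(n,e); continue
        out[n]=r; print(cam,n,[(np.round(a['centre'],4).tolist(),round(a['score'],2)) for a in r[:2]])
    return p,out
E
python3 - <<'E'
from h import *
print(manip.hold_point_z, manip.sense())
for c in('scene','top'):
    look(c,['saw','scale30','grip','pointer','pivot','paddle','pencil','tape','square','glue','drill','screwbox','offcut'],c+'0.png')
print(manip.sense()['t'])
E
```

```text
0.0187 {'t': 0.0, 'q': array([ 1.13050199e+00,  5.28521907e-01,  1.43390818e+00, -2.04163049e-05,
        1.18140303e+00, -1.78496414e-01]), 'qd': array([ 0.00032736, -0.00044298, -0.00079985, -0.00101968,  0.00116961,
       -0.00213834]), 'tau': array([-1.27671065e-03, -4.42352986e+01, -1.78019285e+01, -5.32753929e-04,
        8.42739508e-03,  1.14320150e-05]), 'tcp_pos': array([0.16142249, 0.6030454 , 0.23029751]), 'tool_rot': array([ 1.30521532e-01,  9.91444842e-01, -1.06991549e-03, -3.32100047e-04]), 'force': array([ 0.96742835, -0.40197628,  0.36226605]), 'ft_torque': array([-0.02341388,  0.00747201, -0.00329424]), 'finger_gap': 1.0005713581971383}
scene saw [([0.615, -0.2251, -0.0018], 0.7), ([0.4487, -0.2931, 0.0694], 0.65)]
scene scale30 [([0.6206, -0.0548, 0.0606], 0.81)]
scene grip [([0.4567, -0.0656, 0.0412], 0.96), ([0.6223, -0.0531, 0.0619], 0.58)]
scene pointer [([0.5057, -0.1172, 0.0603], 0.76)]
scene pivot [([0.6132, -0.2251, 0.0701], 0.85), ([0.4542, -0.0668, 0.0434], 0.6)]
scene paddle [([0.4361, -0.0519, 0.0917], 0.65)]
scene pencil [([0.4692, 0.0602, 0.0006], 0.6
[... 431 characters left out ...]
.85)]
top scale30 [([0.6183, -0.0503, 0.0587], 0.7), ([0.4565, -0.0679, 0.0413], 0.52)]
top grip [([0.4574, -0.0691, 0.0393], 0.78)]
top pointer [([0.5044, -0.1204, 0.0585], 0.78)]
top pivot [([0.6137, -0.2282, 0.0676], 0.95), ([0.4121, 0.4021, -0.0013], 0.62)]
top paddle [([0.4383, -0.0471, 0.0884], 0.78), ([0.6146, -0.227, 0.0699], 0.67)]
top pencil [([0.4649, 0.0582, 0.0026], 0.81), ([0.5449, 0.2112, -0.0037], 0.66)]
top tape [([0.6903, 0.1299, -0.0002], 0.66)]
top square [([0.5462, 0.2096, 0.0016], 0.67)]
top glue [([0.4124, 0.4045, -0.0], 0.89)]
top drill []
top screwbox [([0.6667, 0.3036, 0.0005], 0.96), ([0.614, -0.2307, 0.0056], 0.25)]
top offcut [([0.4486, -0.2896, 0.07], 0.71)]
1.4
```

View pics/scene0.png

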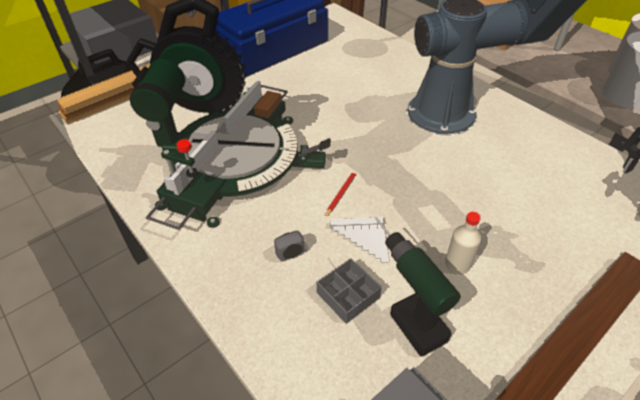

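View pics/top0.png

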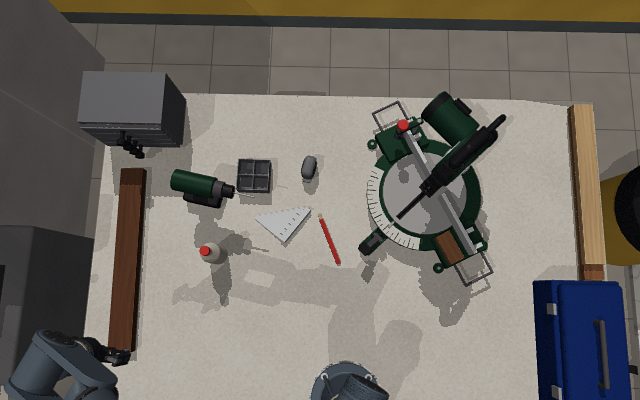

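The pictures agree with the networks. From above, the arm end is at px (372,242) and the scale at its left. Around the pivot (0.6135, -0.2265) the arm stands at about 135° in world angle and the 30° mark at about 88°. I'll push from the robot's side with shut fingers, clear of the pencil at px (330,239).

>>> jog_arm(
  commands=[
    [0, 2, -3.5, 0, -0.1],
    [0, 2, -3.5, 0, -0.1],
    [0, 2, -3.5, 0, -0.1],
    [0, 2, -3.5, 0, -0.1],
    [0, 2, -3.5, 0, -0.1],
    [0, 2, -3.5, 0, 0],
    [0, 2, -3.5, 0, 0],
    [0, 2, -3.5, 0, 0],
  ],
)

```text
t: 2.07
tcp_pos: [0.3223, 0.3217, 0.2321]
tool_rot: [0.376, 0.926, 0.006, 0.002]
force: [1.1, 0.1, -0.3]
finger_gap: 0.002
```

>>> jog_arm(
  commands=[
    [0, 2, -3.5, 0, 0],
    [0, 2, -3.5, 0, 0],
    [0, 0.6, -4, 0, 0],
    [0, 0.6, -4, 0, 0],
    [0, 0.6, -4, 0, 0],
    [0, 0.6, -4, 0, 0],
    [0, 0.6, -4, 0, 0],
    [0, 0.6, -4, 0, 0],
  ],
)

```text
t: 2.73
tcp_pos: [0.4046, 0.0023, 0.2354]
tool_rot: [0.376, 0.927, 0.009, 0.008]
force: [1.1, 0.5, 0.2]
finger_gap: 0.001
```

>>> jog_arm(
  commands=[
    [0, 0.3, -4, 0, 0],
    [0, 0.3, -4, 0, 0],
    [0, 0.2, -2.9, 0, 0],
    [0, 0, 0, 0, 0],
  ],
)

```text
t: 3.07
tcp_pos: [0.4156, -0.1194, 0.2375]
tool_rot: [0.379, 0.925, 0.008, 0.014]
force: [-0.1, -0.2, -0.4]
finger_gap: 0.005
```

Run:
```python
from h import *
s=manip.sense();print(s['tcp_pos'],s['tool_rot'])
for c in('top','wrist'):
    look(c,['grip','pointer','pivot','paddle','scale30'],c+'1.png')
```

```text
[ 0.41564324 -0.11943373  0.23745722] [0.37945774 0.92507596 0.00761246 0.01372357]
top grip [([0.4528, -0.0684, 0.038], 0.92)]
top pointer [([0.5048, -0.1198, 0.0587], 0.67)]
top pivot [([0.6144, -0.2278, 0.0709], 0.63)]
top paddle []
top scale30 [([0.619, -0.0504, 0.0592], 0.92), ([0.4544, -0.0677, 0.0403], 0.38)]
wrist grip [([0.4606, -0.069, 0.0395], 0.89), ([0.5083, -0.1217, 0.0604], 0.67)]
wrist pointer [([0.5065, -0.1239, 0.0592], 0.87)]
wrist pivot []
wrist paddle [([0.4365, -0.0485, 0.0892], 0.95), ([0.4661, 0.0594, -0.0019], 0.25)]
wrist scale30 []
```

View pics/wrist1.png

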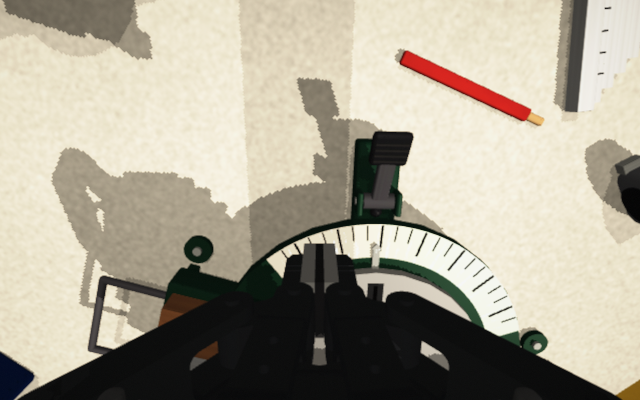

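Clear view: the pointer is at px (376,253) and well to the right of the 30° mark as the operator sees it. The paddle is at (392,148) and the fingers are beside the arm. Lowering now.

>>> jog_arm(
  commands=[
    [0, 0, 0, -4, 0],
    [0, 0, 0, -4, 0],
    [0, 0, 0, -4, 0],
    [0, 0, 0, -4, 0],
    [0, 0, 0, -2, 0],
    [0, 0, 0, -1, 0],
    [0, 0, 0, 0, 0],
  ],
)

```text
t: 4.25
tcp_pos: [0.4203, -0.1146, 0.0437]
tool_rot: [0.374, 0.927, 0.007, 0.022]
force: [-0.8, -0.0, -0.1]
finger_gap: -0.0
```

>>> jog_arm(
  commands=[
    [0, 0, 0, -1.0, 0],
    [0, 0, 0, -0.3, 0],
    [0, 0, 0, 0, 0],
  ],
)

```text
t: 4.5
tcp_pos: [0.4212, -0.1145, 0.0304]
tool_rot: [0.374, 0.927, 0.007, 0.022]
force: [-0.2, 0.4, 0.1]
finger_gap: 0.002
```

>>> jog_arm(
  commands=[
    [0, 0.52, 0.82, 0, -0.044],
    [0, 0.55, 0.8, 0, -0.044],
    [0, 0.58, 0.78, 0, -0.044],
    [0, 0.61, 0.76, 0, -0.044],
    [0, 0.65, 0.73, 0, -0.044],
    [0, 0.68, 0.7, 0, -0.044],
  ],
)

```text
t: 5.0
tcp_pos: [0.4567, -0.0696, 0.036]
tool_rot: [0.498, 0.867, 0.002, 0.023]
force: [-2.2, -2.2, -1.3]
finger_gap: -0.003
```

>>> jog_arm(
  commands=[
    [0, 0.7, 0.67, -0.25, -0.044],
    [0, 0.74, 0.64, -0.2, -0.044],
    [0, 0.77, 0.61, -0.15, -0.044],
    [0, 0.8, 0.57, -0.1, -0.044],
    [0, 0.82, 0.53, -0.1, -0.044],
  ],
)

```text
t: 5.42
tcp_pos: [0.4929, -0.039, 0.036]
tool_rot: [0.592, 0.806, -0.003, 0.023]
force: [-3.1, -3.5, -1.3]
finger_gap: -0.003
```

>>> jog_arm(
  commands=[
    [0, 0.84, 0.52, -0.5, -0.044],
    [0, 0.86, 0.48, -0.4, -0.044],
    [0, 0.88, 0.43, -0.3, -0.044],
    [0, 0.9, 0.39, -0.2, -0.044],
    [0, 0.92, 0.34, -0.2, -0.044],
    [0, 0, 0, 0, 0],
  ],
)

```text
t: 5.92
tcp_pos: [0.5387, -0.0164, 0.0372]
tool_rot: [0.679, 0.733, -0.006, 0.028]
force: [1.2, 0.3, 0.6]
finger_gap: -0.003
```

Run:
```python
from h import *
s=manip.sense();print(s['tcp_pos'],s['tool_rot'],s['force'])
for c in('top','wrist','scene'):
    look(c,['grip','pointer','pivot','paddle','scale30'],c+'2.png')
```

```text
[ 0.53870782 -0.01642709  0.03724295] [ 0.67915929  0.73342754 -0.00604515  0.02810974] [1.17182688 0.34085892 0.60352723]
top grip []
top pointer [([0.5852, -0.0756, 0.0623], 0.7)]
top pivot [([0.6149, -0.226, 0.0704], 0.69)]
top paddle []
top scale30 [([0.6186, -0.0519, 0.0576], 0.7)]
wrist grip []
wrist pointer []
wrist pivot []
wrist paddle [([0.5619, 0.0178, 0.0891], 0.74)]
wrist scale30 []
scene grip [([0.5648, -0.0091, 0.0378], 0.86), ([0.6665, 0.3011, 0.0016], 0.42)]
scene pointer [([0.5824, -0.0722, 0.0603], 0.91), ([0.6955, 0.1303, -0.0005], 0.39)]
scene pivot [([0.6138, -0.2223, 0.07], 0.97)]
scene paddle [([0.5635, 0.0168, 0.0912], 0.77)]
scene scale30 [([0.6217, -0.0567, 0.0641], 0.87)]
```

View pics/wrist2.png

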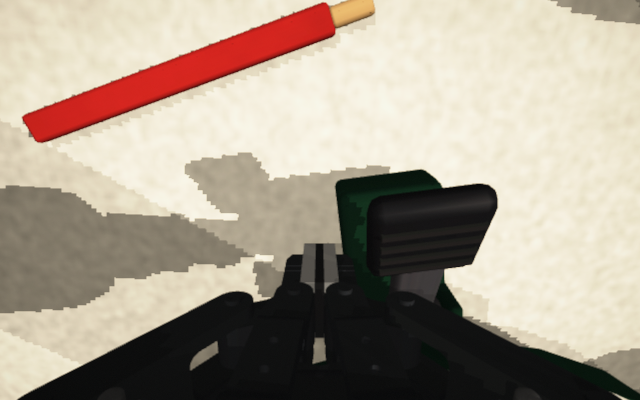

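The finger is against the bar at px (320,260), the paddle at (430,230), and the pencil is untouched. The arm stands at about 102°, so there are 14° to go. I'll push about 10° more, then measure closely.

>>> jog_arm(
  commands=[
    [0, 0.93, 0.3, -0.6, -0.044],
    [0, 0.94, 0.26, -0.4, -0.044],
    [0, 0.95, 0.22, -0.3, -0.044],
    [0, 0.6, 0.1, -0.2, -0.03],
    [0, 0, 0, 0, 0],
  ],
)

```text
t: 7.23
tcp_pos: [0.5763, -0.0062, 0.0362]
tool_rot: [0.739, 0.673, -0.004, 0.032]
force: [0.0, 0.2, -0.4]
finger_gap: 0.001
```

>>> jog_arm(
  commands=[
    [0, -2, 0, 0, 0],
    [0, -2.5, 0, 1, 0],
    [0, 0, 0, 4, 0],
    [0, 0, 0, 4, 0],
    [0, 0, 0, 4, 0],
    [0, 0, 2, 3, 0],
    [0, 0, 3, 0, 0],
    [0, 0, 0, 0, 0],
  ],
)

```text
t: 7.9
tcp_pos: [0.5273, 0.045, 0.2011]
tool_rot: [0.74, 0.672, -0.004, 0.03]
force: [-0.9, -0.2, -0.4]
finger_gap: 0.002
```

Run:
```python
from h import *
s=manip.sense();print(s['tcp_pos'],s['tool_rot'],s['force'])
for c in('top','wrist','scene','top','scene'):
    look(c,['grip','pointer','pivot','paddle','scale30'],c+'3.png')
```

```text
[0.52734106 0.04502305 0.20106447] [ 0.73956849  0.67239859 -0.00393448  0.03005162] [-0.91259303 -0.20605461 -0.39214757]
top grip [([0.6046, -0.0023, 0.0396], 0.66)]
top pointer [([0.6106, -0.0754, 0.0606], 0.92)]
top pivot [([0.6149, -0.2274, 0.069], 0.8), ([0.4477, -0.2914, 0.0691], 0.7)]
top paddle []
top scale30 [([0.6184, -0.0474, 0.0606], 0.7)]
wrist grip [([0.6105, -0.0046, 0.0414], 0.76)]
wrist pointer [([0.609, -0.0764, 0.0564], 0.57)]
wrist pivot []
wrist paddle [([0.6034, 0.0241, 0.0848], 0.8)]
wrist scale30 [([0.6177, -0.0516, 0.0582], 0.87)]
scene grip [([0.6044, -0.0034, 0.0397], 0.91)]
scene pointer [([0.6097, -0.0725, 0.0607], 0.83)]
scene pivot [([0.6141, -0.2248, 0.0681], 0.73)]
scene paddle [([0.606, 0.0206, 0.0904], 0.67)]
scene scale30 [([0.6239, -0.0544, 0.062], 0.64)]
top grip [([0.6057, -0.0035, 0.0399], 0.87)]
top pointer [([0.6091, -0.0759, 0.0627], 0.75)]
top pivot [([0.6163, -0.2315, 0.0708], 0.84)]
top paddle [([0.6908, 0.1284, -0.0], 0.72)]
top scale30 [([0.6183, -0.0505, 0.0565], 0.89), ([0.547, 0.2096, -0.0003], 0.54)]
scene grip [([0.4657, 0.057, 0.0013], 0.72), ([0.6037, -0.0044, 0.0427], 0.69)]
scene pointer [([0.6102, -0.0741, 0.0603], 0.82)]
scene pivot [([0.6132, -0.226, 0.0688], 0.64)]
scene paddle [([0.6078, 0.0202, 0.0919], 0.5)]
scene scale30 [([0.6209, -0.0592, 0.0624], 0.81)]
```

View pics/wrist3.png

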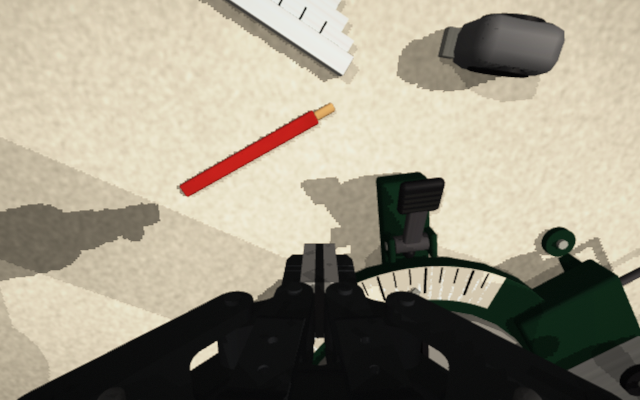

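The paddle is at px (420,195), with the scale showing at (430,285). The networks say about 3.7° remain. I'll move back so the camera sees pointer and marks directly.

>>> jog_arm(
  commands=[
    [0, 0, -3.5, 0, 0],
    [0, 0, -3.5, 0, 0],
    [0, 0, 0, 0, 0],
  ],
)

```text
t: 9.65
tcp_pos: [0.5281, -0.0281, 0.1996]
tool_rot: [0.738, 0.674, -0.005, 0.03]
force: [-1.0, 0.3, -0.3]
finger_gap: -0.001
```

Run:
```python
from h import *
s=manip.sense();print(s['tcp_pos'])
p,_=look('wrist',['grip','pointer','pivot','paddle','scale30'])
c=p['image'][130:330,320:600,::-1]
cv2.imwrite('pics/wz4.png',cv2.resize(c,None,fx=2.85,fy=2.85,interpolation=cv2.INTER_CUBIC))
```

```text
[ 0.52811403 -0.02813084  0.19956446]
wrist grip [([0.6099, -0.0029, 0.0428], 0.93)]
wrist pointer [([0.6092, -0.0769, 0.0595], 0.98)]
wrist pivot [([0.6146, -0.2257, 0.0736], 0.81), ([0.6176, -0.051, 0.0574], 0.32)]
wrist paddle []
wrist scale30 [([0.622, -0.0508, 0.0568], 0.76), ([0.6109, -0.0777, 0.0585], 0.37)]
```

View pics/wz4.png

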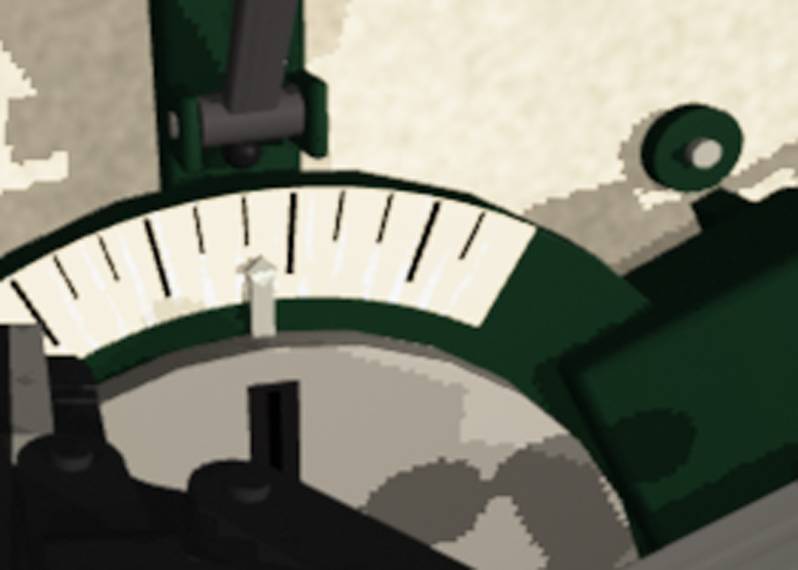

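In the zoomed view, at pointer-tip height, the tip is at px x=260. The 25° mark is at 250 and the 30° mark at 291. So the pointer reads 26.2° and 3.8° remain, in agreement with the networks. The finger goes down again at the same place for a small push, to a TCP of about (0.591, -0.004).

>>> jog_arm(
  commands=[
    [0, 0.9, 2.2, 0, -0.03],
    [0, 0, 0, -4, -0.035],
    [0, 0, 0, -4, 0],
    [0, 0, 0, -4, 0],
    [0, 0, 0, -3, 0],
    [0, 0, 0, -1, 0],
    [0, 0, 0, 0, 0],
  ],
)

```text
t: 10.53
tcp_pos: [0.5408, 0.0071, 0.0374]
tool_rot: [0.756, 0.654, -0.0, 0.034]
force: [-0.8, -0.4, 0.1]
finger_gap: 0.001
```

>>> jog_arm(
  commands=[
    [0, 0.5, -0.6, -0.4, 0],
    [0, 1, -0.4, -0.3, 0],
    [0, 1, 0, -0.2, 0],
    [0, 0, 0, 0, 0],
  ],
)

```text
t: 10.87
tcp_pos: [0.5686, -0.0022, 0.0295]
tool_rot: [0.755, 0.655, 0.0, 0.035]
force: [0.6, -0.9, -0.3]
finger_gap: 0.001
```

>>> jog_arm(
  commands=[
    [0, 0.7, 0, 0.2, 0],
    [0, 0.6, 0, 0, 0],
    [0, 0.4, 0, 0, 0],
    [0, 0, 0, 0, 0],
    [0, 0, 0, 0, 0],
  ],
)

```text
t: 11.28
tcp_pos: [0.5854, -0.0021, 0.0341]
tool_rot: [0.755, 0.655, -0.001, 0.033]
force: [-2.8, -0.0, -0.6]
finger_gap: 0.004
```

>>> jog_arm(
  commands=[
    [0, 0.5, 0, -0.1, 0],
    [0, 0.2, 0, 0, 0],
    [0, 0, 0, 0, 0],
  ],
)

```text
t: 11.53
tcp_pos: [0.591, -0.0019, 0.0338]
tool_rot: [0.755, 0.655, -0.002, 0.032]
force: [-2.7, -0.3, -1.2]
finger_gap: 0.0
```

Run:
```python
from h import *
s=manip.sense();print(s['tcp_pos'],s['force'])
for c in('top','scene'):
    look(c,['grip','pointer','pivot','paddle','scale30'],c+'5.png')
```

```text
[ 0.59099837 -0.00188019  0.03375767] [-2.69978921 -0.25367109 -1.18562917]
top grip [([0.6665, 0.3026, 0.0004], 0.38)]
top pointer [([0.6237, -0.0753, 0.0593], 0.85)]
top pivot [([0.6149, -0.2266, 0.0713], 0.63)]
top paddle []
top scale30 [([0.6185, -0.0491, 0.061], 0.83)]
scene grip [([0.6195, -0.0027, 0.0389], 0.98), ([0.546, 0.2108, -0.0068], 0.57)]
scene pointer [([0.6218, -0.0696, 0.0597], 0.85)]
scene pivot [([0.6132, -0.2247, 0.0685], 0.77), ([0.6216, -0.0568, 0.0631], 0.34)]
scene paddle [([0.6258, 0.0222, 0.0893], 0.77)]
scene scale30 [([0.6249, -0.0582, 0.0622], 0.97)]
```

>>> jog_arm(
  commands=[
    [0, -2, 0, 0, 0],
    [0, -4, 0, 1, 0],
    [0, 0, 0, 4, 0],
    [0, 0, -1, 4, 0],
    [0, 0, -1, 4, 0],
    [0, 0, -1, 3, 0],
    [0, 0, 0, 0, 0],
  ],
)

```text
t: 12.72
tcp_pos: [0.527, -0.0326, 0.1973]
tool_rot: [0.754, 0.656, -0.001, 0.034]
force: [0.7, 0.6, 0.6]
finger_gap: 0.003
```

Run:
```python
from h import *
s=manip.sense();print(s['tcp_pos'])
p,_=look('wrist',['grip','pointer','pivot','paddle','scale30'])
c=p['image'][130:330,320:600,::-1]
cv2.imwrite('pics/wz6.png',cv2.resize(c,None,fx=2.85,fy=2.85,interpolation=cv2.INTER_CUBIC))
```

```text
[ 0.52703889 -0.03261331  0.1973149 ]
wrist grip [([0.6257, -0.0035, 0.0424], 0.68)]
wrist pointer [([0.6239, -0.0776, 0.0599], 0.7)]
wrist pivot [([0.614, -0.2254, 0.0685], 0.86)]
wrist paddle [([0.6275, 0.0227, 0.0842], 0.67)]
wrist scale30 [([0.618, -0.0534, 0.0599], 0.94)]
```

View pics/wz6.png

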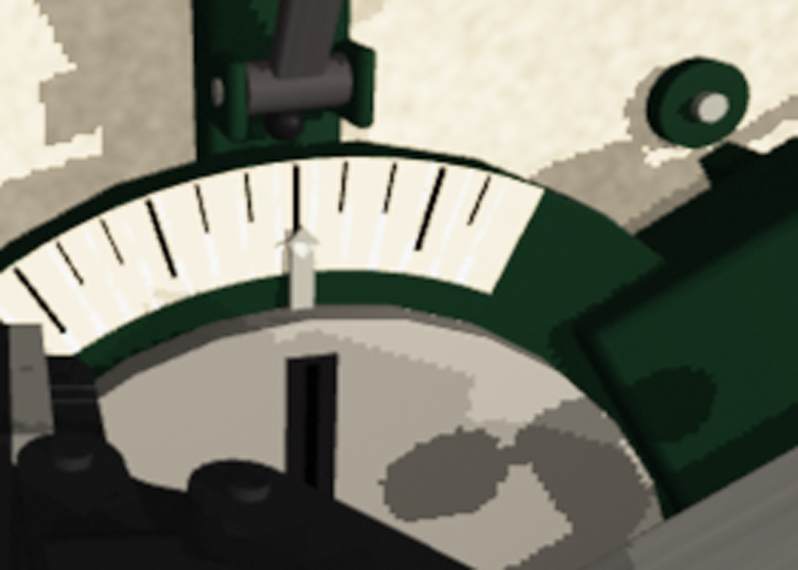

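The pointer tip (px 300,235) now sits on the long 30° mark (px 296), within about 0.5°. Next, over the paddle.

>>> jog_arm(
  commands=[
    [0, 3.3, 2.1, 0, 0],
    [0, 3.3, 2.1, 0, 0],
    [0, 3.3, 2.1, -1, 0],
    [0, 0, 0, -3, 0],
    [0, 0, 0, -2, 0],
    [0, 0, 0, 0, 0],
  ],
)

```text
t: 13.52
tcp_pos: [0.6202, 0.0393, 0.117]
tool_rot: [0.753, 0.657, -0.011, 0.021]
force: [-0.2, -0.1, -0.4]
finger_gap: -0.0
```

>>> jog_arm(
  commands=[
    [0, 0.5, -0.9, -0.8, 0],
    [0, 0, 0, 0, 0],
    [0, 0, 0, 0, 0],
  ],
)

```text
t: 13.77
tcp_pos: [0.6231, 0.0304, 0.1046]
tool_rot: [0.753, 0.658, -0.014, 0.017]
force: [0.1, 0.1, -0.5]
finger_gap: -0.002
```

>>> jog_arm(
  commands=[
    [0, 0.2, 0, -1, 0],
    [0, 0, 0, -1, 0],
    [0, 0, 0, -1, 0],
    [0, 0, 0, -1, 0],
    [0, 0, 0, 0, 0],
  ],
)

```text
t: 14.18
tcp_pos: [0.6272, 0.0286, 0.0651]
tool_rot: [0.754, 0.657, -0.011, 0.02]
force: [0.0, -0.6, -0.5]
finger_gap: -0.001
```

>>> jog_arm(
  commands=[
    [0, 0, 0, -0.7, 0],
    [0, 0, 0, -0.7, 0],
    [0, 0, 0, -0.6, 0],
    [0, 0, 0, -0.5, 0],
  ],
)

```text
t: 14.52
tcp_pos: [0.638, 0.0281, 0.054]
tool_rot: [0.754, 0.656, -0.002, 0.03]
force: [-4.5, 1.1, 20.9]
finger_gap: -0.001
```

Run:
```python
from h import *
s=manip.sense();print(s['tcp_pos'],s['force'])
p,_=look('wrist',['grip','paddle'])
cv2.imwrite('pics/w7.png',p['image'][:,:,::-1])
look('scene',['paddle','pointer','grip'],'scene7.png')
```

```text
[0.63802243 0.02809936 0.05400242] [-4.47155331  1.07346985 20.87358466]
wrist grip []
wrist paddle [([0.6337, 0.033, 0.0525], 0.84)]
scene paddle [([0.6347, 0.0297, 0.0554], 0.5), ([0.6217, -0.0559, 0.0626], 0.17)]
scene pointer [([0.6269, -0.0726, 0.0591], 0.87)]
scene grip [([0.632, -0.0074, 0.0409], 0.94)]
```

View pics/w7.png

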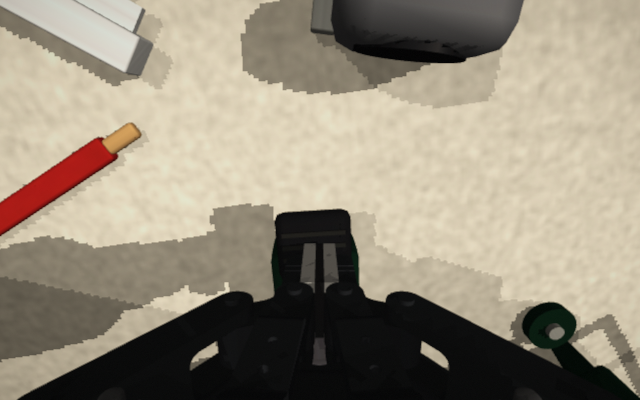

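The finger is on the paddle at px (320,260). The lever is down (tip z 0.054, 21 N), but the tip drifted in +x and took the arm some way with it. I'll lift and check the scale.

>>> jog_arm(
  commands=[
    [0, 0, 0, 3, 0],
    [0, 0, 0, 4, 0],
    [0, -3, -2, 4, 0],
    [0, -4, -2, 3, 0],
    [0, -3.3, -2, 0, 0],
    [0, 0, 0, 0, 0],
  ],
)

```text
t: 15.37
tcp_pos: [0.5484, -0.0243, 0.184]
tool_rot: [0.752, 0.658, -0.0, 0.033]
force: [-1.3, 0.3, -0.2]
finger_gap: -0.003
```

Run:
```python
from h import *
s=manip.sense();print(s['tcp_pos'],s['tool_rot'])
p,_=look('wrist',['grip','pointer','pivot','paddle','scale30'])
c=p['image'][100:310,320:600,::-1]
cv2.imwrite('pics/wz8.png',cv2.resize(c,None,fx=2.85,fy=2.85,interpolation=cv2.INTER_CUBIC))
look('scene',['grip','pointer','pivot','paddle','scale30'])
```

```text
[ 0.54835762 -0.02433016  0.18403674] [ 7.52144286e-01  6.58151502e-01 -2.65097826e-04  3.33991558e-02]
wrist grip [([0.6354, -0.0042, 0.0413], 0.69)]
wrist pointer [([0.6284, -0.0777, 0.0587], 0.69)]
wrist pivot []
wrist paddle [([0.6356, 0.0357, 0.051], 0.93)]
wrist scale30 [([0.6189, -0.0487, 0.0575], 0.77)]
scene grip [([0.6303, -0.005, 0.0394], 0.87)]
scene pointer [([0.6281, -0.0738, 0.0589], 0.67)]
scene pivot [([0.6142, -0.226, 0.0697], 0.9)]
scene paddle [([0.6318, 0.0312, 0.0584], 0.79)]
scene scale30 [([0.6225, -0.0556, 0.0616], 0.81)]
```

View pics/wz8.png

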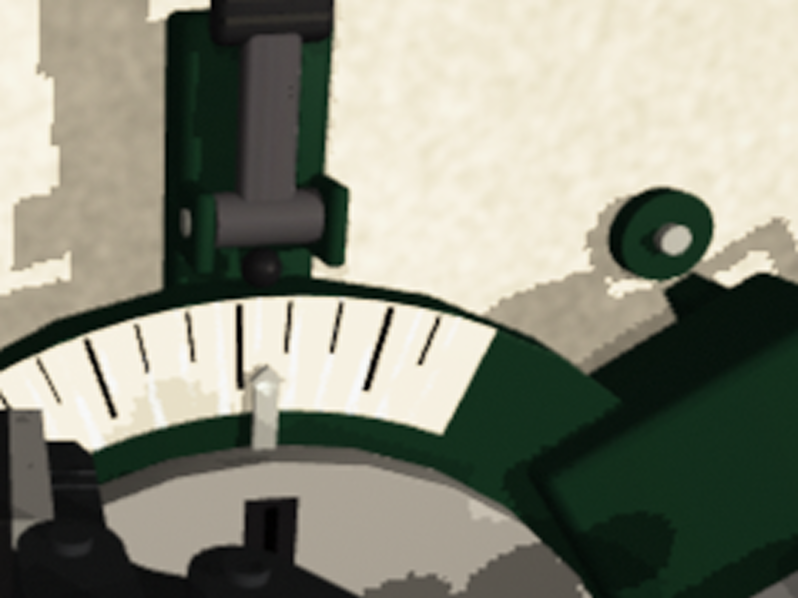

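The lever is level now (the paddle is seen down at 0.055), but the pointer tip (px 265) stands between the 30° (240) and 35° (286) marks, at about 32.7°. I'll go to the arm's left side and push it back 2.7° against the clamp.

>>> jog_arm(
  commands=[
    [0, 3.5, 0.8, 0, 0],
    [0, 3.5, 0.8, 0, 0],
    [0, 3.5, 0.8, 0, 0.05],
    [0, 3, 0.7, 0, 0],
    [0, 0, 0, -2, 0],
    [0, 0, 0, -3, 0],
    [0, 0, 0, 0, 0],
  ],
)

```text
t: 16.55
tcp_pos: [0.6946, 0.0119, 0.1309]
tool_rot: [0.734, 0.679, 0.002, 0.034]
force: [-1.9, -0.2, -1.0]
finger_gap: 0.001
```

>>> jog_arm(
  commands=[
    [0, 0, -0.6, -4, 0],
    [0, 0, 0, -3, 0],
    [0, 0, 0, -2, 0],
    [0, 0, 0, -0.6, 0],
    [0, 0, 0, 0, 0],
  ],
)

```text
t: 16.97
tcp_pos: [0.6967, 0.0066, 0.0402]
tool_rot: [0.733, 0.679, 0.004, 0.036]
force: [0.3, 0.6, 1.4]
finger_gap: 0.006
```

>>> jog_arm(
  commands=[
    [0, 0, 0, -1, 0],
    [0, -0.8, 0, -0.3, 0],
    [0, -0.6, 0, 0, 0],
    [0, -0.5, 0, 0, 0],
    [0, -0.5, 0, 0, 0],
  ],
)

```text
t: 17.38
tcp_pos: [0.6747, 0.0061, 0.0324]
tool_rot: [0.733, 0.679, 0.006, 0.04]
force: [-0.3, -0.5, -0.3]
finger_gap: -0.0
```

>>> jog_arm(
  commands=[
    [0, -0.6, 0, -0.3, 0],
    [0, -0.6, 0, -0.1, 0],
    [0, -0.6, 0, 0, 0],
  ],
)

```text
t: 17.63
tcp_pos: [0.6626, 0.006, 0.0328]
tool_rot: [0.733, 0.678, 0.013, 0.047]
force: [4.8, -1.4, -0.9]
finger_gap: -0.002
```

>>> jog_arm(
  commands=[
    [0, -0.8, 0, 0, 0],
    [0, -0.8, 0, 0, 0],
  ],
)

```text
t: 17.8
tcp_pos: [0.6514, 0.0056, 0.0353]
tool_rot: [0.733, 0.678, 0.018, 0.052]
force: [5.2, 0.7, 0.6]
finger_gap: -0.002
```

Run:
```python
from h import *
s=manip.sense();print(s['tcp_pos'],s['force'])
for c in ('scene','top'): p,_=look(c,['grip','pointer','pivot','paddle'])
```

```text
[0.65140568 0.00558274 0.0353018 ] [5.24481424 0.66743861 0.63276351]
scene grip [([0.6118, 0.0002, 0.0415], 0.85)]
scene pointer [([0.6165, -0.0726, 0.0586], 0.78)]
scene pivot [([0.6152, -0.2243, 0.0714], 0.64), ([0.6171, -0.2264, -0.0004], 0.56)]
scene paddle [([0.6168, 0.0357, 0.0595], 0.46)]
top grip [([0.6946, 0.1314, 0.0013], 0.31)]
top pointer [([0.6138, -0.0735, 0.0583], 0.93)]
top pivot [([0.614, -0.2268, 0.0714], 0.96)]
top paddle []
```

>>> jog_arm(
  commands=[
    [0, 2, 0, 0, 0],
    [0, 1.5, 0, 2, 0],
    [0, 0, 0, 4, 0],
    [0, -2, 0, 4, 0],
    [0, -4, -1, 4, 0],
    [0, -4, -1, 1, 0],
    [0, -3.5, -1, 0, 0],
    [0, -1, 0, 0, 0],
  ],
)

```text
t: 18.97
tcp_pos: [0.5351, -0.0206, 0.1686]
tool_rot: [0.732, 0.68, 0.005, 0.037]
force: [-1.3, 1.0, -0.1]
finger_gap: -0.0
```

Run:
```python
from h import *
s=manip.sense();print(s['tcp_pos'],s['tool_rot'])
p,_=look('wrist',['grip','pointer','pivot','paddle','scale30'])
c=p['image'][100:310,320:600,::-1]
cv2.imwrite('pics/wz9.png',cv2.resize(c,None,fx=2.85,fy=2.85,interpolation=cv2.INTER_CUBIC))
look('scene',['grip','pointer','pivot','paddle','scale30'])
```

```text
[ 0.5351163  -0.02058433  0.16864227] [0.73242863 0.6797893  0.0054002  0.03749201]
wrist grip [([0.615, -0.0082, 0.0435], 0.89)]
wrist pointer [([0.6129, -0.0799, 0.0544], 0.74)]
wrist pivot [([0.6118, 0.0333, 0.0503], 0.26)]
wrist paddle [([0.6115, 0.0332, 0.053], 0.59)]
wrist scale30 [([0.6213, -0.0496, 0.0576], 0.65)]
scene grip [([0.6951, 0.1334, -0.001], 0.66), ([0.6102, -0.0041, 0.0439], 0.56)]
scene pointer [([0.6092, -0.0697, 0.0624], 0.68)]
scene pivot [([0.614, -0.2249, 0.073], 0.63)]
scene paddle [([0.6105, 0.0336, 0.0594], 0.71), ([0.6128, -0.0731, 0.0581], 0.47)]
scene scale30 [([0.6216, -0.0566, 0.0626], 0.64)]
```

View pics/wz9.png

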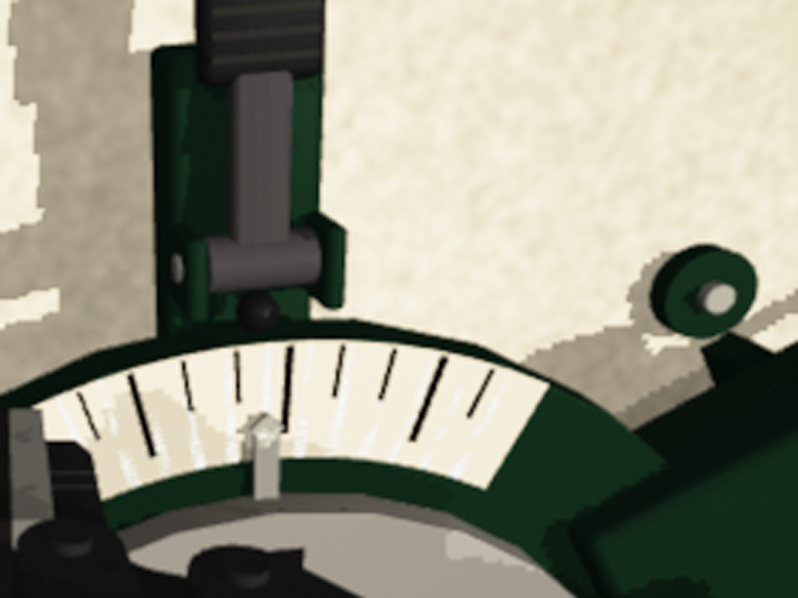

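The pointer (px 264) is now between 25° (241) and 30° (287.5), at about 27.5°. The table gave way more easily than I expected and went too far. I'll push back 2.5° from the right side in small steps; earlier the TCP stood at x≈0.591 for 30.5°.

>>> jog_arm(
  commands=[
    [0, 1.2, 1.4, -2, 0],
    [0, 0, 0, -4, 0],
    [0, 0, 0, -4, 0],
    [0, 0, 0, -3, 0],
    [0, 0, 0, -1, 0],
    [0, 0, 0, 0, 0],
  ],
)

```text
t: 20.07
tcp_pos: [0.5608, -0.0061, 0.0257]
tool_rot: [0.731, 0.68, 0.012, 0.046]
force: [0.2, -0.1, 1.2]
finger_gap: -0.003
```

>>> jog_arm(
  commands=[
    [0, 0.5, 0.1, 0.2, 0],
    [0, 0.5, 0.1, 0.1, 0],
    [0, 0.3, 0.1, 0, 0],
    [0, 0, 0, 0, 0],
  ],
)

```text
t: 20.4
tcp_pos: [0.5768, -0.0029, 0.0305]
tool_rot: [0.731, 0.68, 0.013, 0.047]
force: [0.3, -0.7, -0.5]
finger_gap: -0.002
```

>>> jog_arm(
  commands=[
    [0, 0.3, 0, 0, 0],
    [0, 0.3, 0, 0, 0],
    [0, 0.3, 0, 0, 0],
  ],
)

```text
t: 20.65
tcp_pos: [0.5829, -0.0024, 0.0323]
tool_rot: [0.731, 0.681, 0.01, 0.045]
force: [-4.7, -1.6, -1.3]
finger_gap: 0.002
```

>>> jog_arm(
  commands=[
    [0, 0.4, 0, 0, 0],
    [0, 0.4, 0, 0, 0],
  ],
)

```text
t: 20.82
tcp_pos: [0.5874, -0.0022, 0.0322]
tool_rot: [0.731, 0.681, 0.008, 0.042]
force: [-5.3, 0.2, 2.6]
finger_gap: -0.001
```

Run:
```python
from h import *
s=manip.sense();print(s['tcp_pos'],s['force'])
for c in ('scene','top'): p,_=look(c,['pointer','paddle'])
s=manip.sense();print(s['tcp_pos'],s['force'])
```

```text
[ 0.58735061 -0.00218114  0.03215617] [-5.31327792  0.17760537  2.55605913]
scene pointer [([0.6167, -0.0723, 0.0613], 0.73), ([0.6206, 0.0342, 0.0576], 0.6)]
scene paddle [([0.6209, 0.032, 0.0556], 0.75)]
top pointer [([0.6184, -0.0738, 0.0593], 0.68)]
top paddle []
[ 0.58886394 -0.00217366  0.03220193] [-3.22915369  1.12988433  0.3092986 ]
```

>>> jog_arm(
  commands=[
    [0, -2, 0, 0, 0],
    [0, -3, 0, 1, 0],
    [0, 0, 0, 4, 0],
    [0, 0, -1, 4, 0],
    [0, 0, -1, 4, 0],
    [0, 0, 0, 3, 0],
    [0, 0, 0, 0, 0],
  ],
)

```text
t: 21.7
tcp_pos: [0.5484, -0.025, 0.1998]
tool_rot: [0.731, 0.68, 0.018, 0.054]
force: [0.5, 0.2, 0.7]
finger_gap: -0.002
```

Run:
```python
from h import *
s=manip.sense();print(s['tcp_pos'],s['tool_rot'])
p,_=look('wrist',['pointer','pivot','paddle','scale30'])
c=p['image'][100:310,320:600,::-1]
cv2.imwrite('pics/wz11.png',cv2.resize(c,None,fx=2.85,fy=2.85,interpolation=cv2.INTER_CUBIC))
look('scene',['pointer','paddle'])
```

```text
[ 0.54843774 -0.02503066  0.19977995] [0.73062005 0.68039854 0.01760479 0.05424243]
wrist pointer [([0.619, -0.0749, 0.0592], 0.74)]
wrist pivot []
wrist paddle [([0.6227, 0.0339, 0.0505], 0.66)]
wrist scale30 [([0.6232, -0.052, 0.0575], 0.71), ([0.6217, -0.0754, 0.0584], 0.34)]
scene pointer [([0.6207, -0.0709, 0.0617], 0.74)]
scene paddle [([0.6216, 0.0332, 0.0595], 0.5)]
```

View pics/wz11.png

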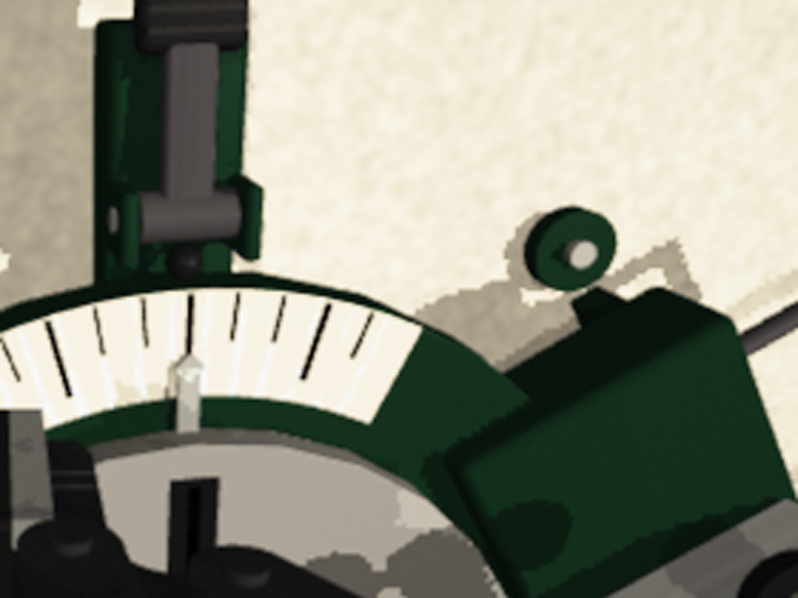

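The pointer tip (px 188) sits on the 30° mark (px 190). I'll probe the lever height gently from above to make sure it is fully down.

>>> jog_arm(
  commands=[
    [0, 2.4, 2, 0, 0],
    [0, 2.4, 2, -1, 0],
    [0, 2.2, 1.7, -3, 0],
    [0, 0, 0, -4, 0],
    [0, 0, 0, -2, 0],
    [0, 0, 0, 0, 0],
  ],
)

```text
t: 22.6
tcp_pos: [0.6148, 0.0373, 0.0825]
tool_rot: [0.731, 0.681, 0.011, 0.045]
force: [-0.1, 0.2, -0.8]
finger_gap: -0.002
```

>>> jog_arm(
  commands=[
    [0, 0.6, 0, -0.7, 0],
    [0, 0.1, 0, -0.7, 0],
    [0, 0, 0, -0.4, 0],
    [0, 0, 0, 0, 0],
    [0, 0, 0, 0, 0],
  ],
)

```text
t: 23.02
tcp_pos: [0.6221, 0.0369, 0.0624]
tool_rot: [0.731, 0.681, 0.01, 0.044]
force: [0.5, -1.0, -0.2]
finger_gap: 0.001
```

>>> jog_arm(
  commands=[
    [0, 0, 0, -0.3, 0],
    [0, 0, 0, -0.2, 0],
  ],
)

```text
t: 23.18
tcp_pos: [0.6234, 0.0364, 0.0595]
tool_rot: [0.731, 0.681, 0.012, 0.045]
force: [0.5, -0.8, -0.2]
finger_gap: -0.0
```

>>> jog_arm(
  commands=[
    [0, 0, 0, -0.2, 0],
  ],
)

```text
t: 23.27
tcp_pos: [0.6238, 0.0362, 0.0583]
tool_rot: [0.731, 0.68, 0.012, 0.046]
force: [-0.1, -0.8, -0.5]
finger_gap: -0.0
```

>>> jog_arm(
  commands=[
    [0, 0, 0, -0.2, 0],
  ],
)

```text
t: 23.35
tcp_pos: [0.6241, 0.0361, 0.0567]
tool_rot: [0.731, 0.68, 0.013, 0.047]
force: [0.2, -0.3, 0.1]
finger_gap: -0.002
```

There is no contact even at 0.0567 m, so the lever is fully down. Lifting clear and doing a final check.

>>> jog_arm(
  commands=[
    [0, 0, 0, 3, 0],
    [0, 0, 0, 4, 0],
    [0, 0, 0, 4, 0],
    [0, -3, 0, 3, 0],
    [0, -4, 0, 0, 0],
    [0, 0, 0, 0, 0],
  ],
)

```text
t: 23.85
tcp_pos: [0.548, 0.0362, 0.1962]
tool_rot: [0.731, 0.68, 0.009, 0.042]
force: [-3.0, -0.5, -0.3]
finger_gap: -0.0
```

Run:
```python
from h import *
print(manip.sense()['tcp_pos'])
p,_=look('wrist',['pointer','paddle','scale30'])
cv2.imwrite('pics/w12.png',p['image'][:,:,::-1])
look('scene',['pointer','paddle','pencil','tape','square','glue','screwbox','offcut'])
```

```text
[0.54796423 0.03621256 0.19624083]
wrist pointer [([0.6223, -0.0777, 0.0584], 0.71)]
wrist paddle [([0.6231, 0.0327, 0.0538], 0.8), ([0.466, 0.0618, -0.0039], 0.3)]
wrist scale30 [([0.6225, -0.0513, 0.0563], 0.61)]
scene pointer [([0.6201, -0.0704, 0.0617], 0.6)]
scene paddle [([0.6225, 0.0342, 0.0583], 0.75), ([0.6154, -0.2236, 0.0691], 0.63)]
scene pencil [([0.4693, 0.0572, 0.002], 0.84), ([0.5468, 0.2086, -0.0021], 0.59)]
scene tape [([0.6948, 0.128, 0.0008], 0.69), ([0.6083, 0.4557, -0.0018], 0.34)]
scene square [([0.5464, 0.2105, -0.0049], 0.69)]
scene glue [([0.4157, 0.4087, -0.005], 0.66), ([0.6224, -0.0553, 0.0595], 0.43)]
scene screwbox [([0.6699, 0.3017, -0.0012], 0.65), ([0.4126, 0.4044, -0.0067], 0.36)]
scene offcut [([0.4498, -0.2953, 0.0716], 0.81)]
```

View pics/w12.png

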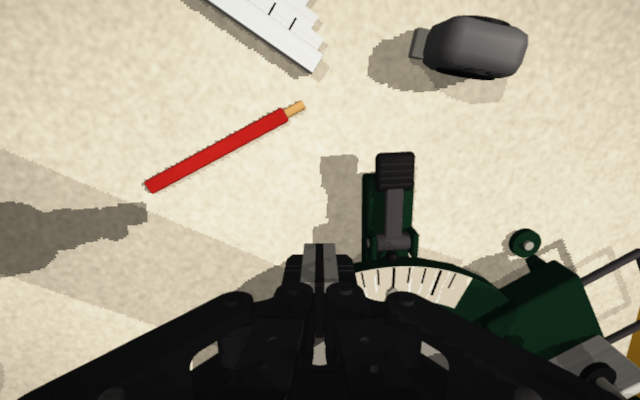

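The lever is flat along the bar (paddle at px 395,170), the arm is unchanged, and the pencil, tape and square are in place. The robot is clear of everything.

```bash
python3 -c "
from h import *
print(workorder.sign_off())"
```

```text
the job is handed in; nothing more can be done
None
```

The saw is set at about 30° on the left with the lock lever down, and the job was handed in at about 24 s of robot time. No verdict was reported.

- **First setting:** I pushed the control arm round with shut fingers until the pointer read about 30.5°, with the lever still up. Then I pressed the lever down with the fingertip (21 N, tip down to 54 mm).
- **Correction:** While pressing, the fingertip drifted sideways and dragged the table to about 32.7°. I pushed it back from the left, which overshot to about 27.5°, and then from the right to about 29.8°. The lever stayed down during both pushes.
- **Clamp:** With the lever down, the table still moved under only about 5 N of measured push. It clamps more weakly than I expected.
- **Last checks:**
  - In the last close-up of the scale the pointer was on the 30° mark; the networks' pointer and paddle readings changed by no more than about 3 mm after that.
  - A light probe over the paddle met nothing down to 56.7 mm, which means the lever is down. The networks' paddle heights scattered between 51 and 59 mm around the nominal 55 mm.
  - The pencil, tape, square, glue, screwbox and offcut were found within about 8 mm of their starting positions, which is roughly the networks' own scatter.
  - I did not re-measure the drill, but nothing went near it.

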